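# Hang the hand dispenser in its sprung fork and tug-test it

### The arm

A 6-joint arm with a two-finger parallel gripper is mounted at the origin on the work surface. World frame = base frame: x ahead of the robot, y to its left, z up, the work surface at z = 0. Lengths are in m, angles in degrees, forces in N, time in s.
With the tool pointing down it reaches from about 0.25 to 0.725 m from the base axis. Payload 9.7 kg.
Tool frame: the origin (TCP) lies at the very end of the fingers, on their centre line; the grasp point (between the pads) lies 19 mm behind it; z points along the fingers, y is the line along which they close (so a half turn about z gives the same grasp; the last joint's range is limited). The gripper opens to 85 mm and grips with 20 to 120 N. Pads are 22 mm wide; open, the fingers measure 114 mm over their backs; the gripper's body (76 mm by 85 mm) begins 54 mm behind the grasp point. The pads swing forward as they close: fully open they stand 13 mm farther back than shut.
Start: joints at [76.547, 4.979, 10.078, 95.1, 0, 90], TCP at [0.128, 0.535, 0.231] pointing down, gripper open.
Joint ranges: [-179.16, 179.16], [-48.56, 103.87], [-65.8, 70.77], [-126.05, 130.52], [-82.76, 87.17], [-180, 180]. Speed limits (degrees/s): [127.2, 127.2, 147.25, 180, 180, 180].

### API

Orientations are given as [roll, pitch, yaw] about the fixed x, y, z axes, in that order (R = Rz(yaw) Ry(pitch) Rx(roll)).
In Python, from workcell import telemetry, optics, workorder gives the robot as it stands.
- The arm moves only by the shell command python3 -m handwheel 'ROWS' [FORCE]. ROWS is JSON, a list of rows, each an object of numbers: "tx", "ty", "tz": the shift along the tool's x, y, z in m; "ax", "ay", "az": the turn, a rotation vector about the tool's x, y, z in degrees; "jaw": the gripper command: -1 is shut, 1 is fully open, values between are in proportion. A call has exactly 10 rows; each row shifts and turns the commanded pose from where the row before left it, along the tool's axes as they then stand; what a row does not reach is not made up. A row lasts 1/8 s, in which the tool goes at most 62.5 mm and 10.7 degrees, less where a joint would pass 70% of its speed; a pose out of reach is approached as far as the arm can. A call is refused whole if a number of a shift passes 0.0625 or a number of a turn 10.7, either way. A call with a gripper value outside its range is refused whole. The fingers move at their own pace and stop on an object; FORCE is the grip in N (left out, the last holds). Time passes only in rows, so rows that do not move let the fingers close, or fill a call up. It gives the time, the measured TCP pose, the force, the opening and the grip force at its end, in the units of the state.
- telemetry.get_obs(): the state, without advancing time (a new reading comes with each control period).
- optics.camera(name): name is "scene" or "top" or "wrist"; returns a dict with "color" (400x640x3 uint8, red, green, blue), "K" (3x3 intrinsics, pixels), "k1" (the pictures are not rectified: a ray, as slopes to the right and down, at radius r is drawn at 1 + k1 r^2 times it, then the intrinsics apply), "extrinsics" (4x4, takes a point from camera to world coordinates); the wrist camera has in their place "mount" (4x4, takes a point from camera to tool coordinates, whose origin is the TCP and whose axes are the flange's). Camera axes: x right, y down, z forward; pixel columns grow to the right and rows downward; lengths in m; the calibration is good to about 2 mm. A picture is of the moment at which its call begins: read the wrist's pose just before it. There is no depth.
- workorder.job_done(): hands the job in; it is judged then, once.
The state is a dict: "time": time; "q": joint angles; "qd": joint speeds; "joint_efforts": joint torques, N m; "ee_pos": TCP position; "tcp_rot": TCP orientation; "wrist_force": force on the tool from outside, world axes, zero at the start; "torque": the same for the moment, N m; "opening": finger opening in m; "grasp_force": force on a finger pad.
Only numpy, scipy, OpenCV 4.12 (cv2) and the standard library are available. Lean on these libraries where they do the work, as an engineer would, in place of code of your own. Each camera call takes 0.05 s, during which the arm holds its last target. There are 200 camera calls.

### The job

Take the hand dispenser out of its parking block and hang it upright by its two side lugs in the fork of the bench stand. Before letting go, keep hold of its handle and tug it straight down gently, with about 7 newtons for a full second, to confirm that it is held; then ease off, let go and leave it hanging still. The fork is delicate: never load it with more than 15 newtons, do not touch the stand with the robot, and leave the bottle, jars and flask where they are.

Things in the scene. Friction and masses are not known exactly. Their poses are not given: they have to be found in the camera images.
- dispenser: white hand dispenser, 80 to 170 g, 188 mm tall, upright in the block. Origin: centre of its underside; z up its axis; y along its two side lugs. Round barrel 26 mm in diameter, z = 0 to 110 mm; steel lug bar; flat-sided handle z = 118 to 178 mm, 28 mm (x) by 32 mm (y); plunger button 18 mm in diameter up to z = 188 mm. Same shape after a half turn about z.
- lug (a point): point on the dispenser's axis at the underside of the lug bar, z = 110 mm above the dispenser's origin. The bar is 58 mm long along the dispenser's y, 12 mm wide along x and 8 mm thick, so the lugs stick out 16 mm beyond the barrel on either side.
- handle (a point): centre of the handle, z = 148 mm above the dispenser's origin; grip it here across its 32 mm (along y, above the lugs) from above.
- block: fixed grey parking block, 90 x 90 x 60 mm, with one round upright hole 28 mm in diameter and 48 mm deep in which the dispenser stands, its underside 12 mm above the bench. Origin: centre of its underside.
- stand: fixed grey bench stand with a post and a two-pronged steel fork. Origin: on the bench straight under the middle of the fork's seat; z up; the fork's open end faces the stand's -x, the post is on its +x side. The fork is sprung: pushed down it gives about 1.1 mm per newton (0.9 N per mm), up to an end stop at 26 mm.
- fork_seat (a point): on the stand's axis over its origin, 165 mm up, NOT at the fork's true height: the fork is clamped so that its prong tops lie anywhere from 150 to 180 mm above the bench; look or feel for it. The lugs must rest across both prongs here, along the stand's y, between low stops 9 mm high at x = -23 to -17 and +17 to +23 mm (stand frame).
- fork_mouth (a point): middle of the fork's open end, x = -23 mm in the stand's frame, 165 mm up (true height unknown, as for fork_seat). Two level prongs run along x from here to x = 56 mm, each 8 mm wide and thick, centred at y = +22 and -22 mm (36 mm clear); cross piece from x = 44 mm. The barrel goes in here, lugs 195 mm or more above the bench to clear the stops; then straight down.
- post_top (a point): top centre of the stand's post, 210 mm above the bench, x = 85 mm in the stand's frame; the post is 16 mm (x) by 22 mm (y).
- bottle: bystander: white bottle with a blue cap, 68 mm in diameter, 170 mm tall; origin at the centre of its underside. Leave alone.
- jar_a: bystander: white jar, 44 mm in diameter, 60 mm tall; origin at the centre of its underside. Leave alone.
- jar_b: bystander: small white jar, 36 mm in diameter, 65 mm tall; origin at the centre of its underside. Leave alone.
- flask: bystander: conical glass flask, 80 mm in diameter at the foot, 130 mm tall; origin at the centre of its underside. Leave alone.
There are look-alikes about, which are no part of the job. There is more than one size of the stand; the job needs the smaller. There is more than one size of the dispenser; the job needs the larger.

How it is judged (in metres and radians):
On the way, in this order (a step that is already met when the one before it is completed fails the run):
1. the dispenser is lifted out of the block (height (world z) of dispenser above 0.065 m and contact force between dispenser and stand below 0.3 N), for 0.1 s.
2. with the lugs in the fork's seat, the dispenser upright and still held by its handle, the load on the fork is kept between 4 and 11 N for half a second (x of lug in the frame of stand between -0.011 and 0.011 m and y of lug in the frame of stand between -0.009 and 0.009 m and angle between dispenser's own z axis and vertical below 0.12 rad and height (world z) of lug above 0.12 m and contact force between dispenser and stand between 4 and 11 N and contact force between the fingers and dispenser above 2 N and distance between the grasp point and handle below 0.045 m), for 0.5 s.
At the end, for the whole second after the job is handed in: the dispenser hangs released and at rest in the fork of the stand: middle of the lugs within 11 mm of the seat along the stand's x and 9 mm along its y, lugs above 120 mm, axis within 0.12 rad of upright, its weight on the fork (x of lug in the frame of stand between -0.011 and 0.011 m and y of lug in the frame of stand between -0.009 and 0.009 m and angle between dispenser's own z axis and vertical below 0.12 rad and height (world z) of lug above 0.12 m and contact force between dispenser and stand above 0.3 N and contact force between the fingers and dispenser below 0.05 N and linear speed of dispenser below 0.03 m/s and angular speed of dispenser below 0.3 rad/s); the robot touches nothing.
It fails at once if the fork is loaded with more than 15 N (contact force between dispenser and stand above 15 N).
It fails at once if the robot pushes on the stand (contact force between any of the fingers, the arm and stand above 2 N).
It fails at once if the dispenser is dropped or tipped over (angle between dispenser's own z axis and vertical above 0.5 rad).
It fails at once if a bottle, jar or the flask is moved by more than 20 mm (distance of any of bottle, jar_a, jar_b, flask from where it was at the start of the episode above 0.02 m).
It also fails if it takes over 51 s, if anything falls off the work surface, if the arm or the gripper's body presses on something with over 40 N, if the wrist force passes 120 N, or if a joint passes its speed limit or range.

## Working session

There is one attempt and no reset: what is moved stays moved. The work goes in short steps, Python scripts to look and compute and a shell command to move; the robot and the scene stay as the last step left them, time stands still between calls to the robot, and variables do not carry over. Pictures are saved under pics/ and viewed, at most 10 in all, crops included, and the job is handed in when it is done.

```bash
ls; mkdir -p pics
python3 - <<'E'
from workcell import telemetry, optics
import cv2,numpy as np
o=telemetry.get_obs(); print(o)
for n in ["scene","top"]:
    c=optics.camera(n); cv2.imwrite(f"pics/{n}0.png",c["color"][:,:,::-1]); print(n,c["K"],c["k1"],c["extrinsics"])
    np.savez(f"{n}0.npz",**{k:c[k] for k in("color","K","k1","extrinsics")})
E
```

```text
pics
{'time': 0.0, 'q': array([7.65497796e+01, 5.01270448e+00, 1.00333406e+01, 9.50987960e+01,
       2.02631490e-04, 8.99999512e+01]), 'qd': array([-0.01463193, -0.11170869,  0.07567012,  0.12664919, -0.05080173,
        0.04682435]), 'joint_efforts': array([-8.60279906e-04, -5.20385957e+01,  4.64806831e+01,  1.63493404e-02,
       -1.15898447e-04, -3.34288224e-06]), 'ee_pos': array([0.12787613, 0.53469282, 0.2305577 ]), 'tcp_rot': array([-1.79921840e+02, -2.02697827e-04,  1.66549828e+02]), 'wrist_force': array([ 0.40061105, -0.51615277, -0.60637874]), 'torque': array([-0.00150791, -0.04606461, -0.00707384]), 'grasp_force': 0.0, 'opening': 0.08554779181465111}
scene [[504.21775878   0.         312.30527012]
 [  0.         504.21775878 198.08095184]
 [  0.           0.           1.        ]] -0.01711527304667655 [[ 0.52382147  0.49778645 -0.69124505  1.5291741 ]
 [ 0.85158148 -0.28649472  0.43900997 -0.62976577]
 [ 0.02049515 -0.81861433 -0.57397781  0.97931194]
 [ 0.          0.          0.          1.        ]]
top [[440.559795     0.         312.74219978]
 [  0.         440.559795   202.95780608]
 [  0.           0.           1.        ]] -0.051302021412922005 [[ 6.59733172e-03 -9.98298446e-01  5.79369304e-02  4.50711983e-01]
 [-9.99978179e-01 -6.56640703e-03  7.24129217e-04 -2.55586808e-04]
 [-3.42459605e-04 -5.79404435e-02 -9.98319983e-01  1.40743422e+00]
 [ 0.00000000e+00  0.00000000e+00  0.00000000e+00  1.00000000e+00]]
```

View pics/scene0.png

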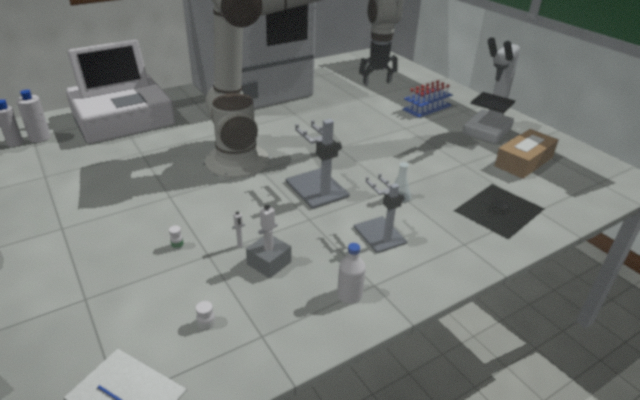

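View pics/top0.png

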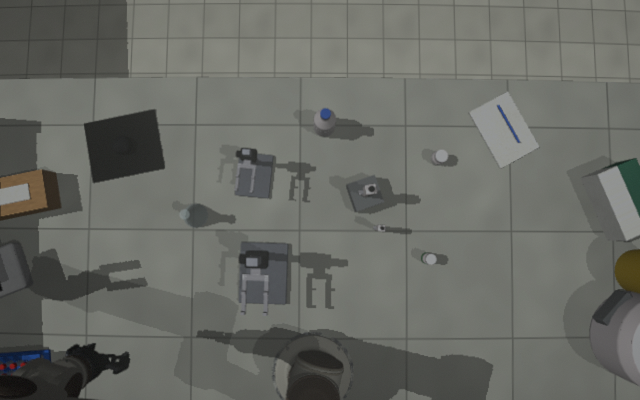

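The scene shows the larger dispenser in the block at (268,240), a small dispenser beside it at (238,230), the smaller stand at about (390,215) and the larger at (320,165). In the top view the block is at (368,192), the smaller stand at (255,172), the bottle at (325,122) and the flask at (190,214).

```bash
cat > h.py <<'E'
import numpy as np,cv2
def load(n): return dict(np.load(n))
def ray(c,uv,T=None):
    T=c["extrinsics"] if T is None else T
    d=np.array([c["k1"],0,0,0,0],float)
    p=cv2.undistortPoints(np.array(uv,float).reshape(-1,1,2),c["K"],d).reshape(-1,2)
    v=np.c_[p,np.ones(len(p))]@T[:3,:3].T
    return T[:3,3],v/np.linalg.norm(v,axis=1)[:,None]
def plane(c,uv,z,T=None):
    o,v=ray(c,uv,T); return o+v*((z-o[2])/v[:,2])[:,None]
def cross(o1,v1,o2,v2):
    A=np.c_[v1,-v2]; s=np.linalg.lstsq(A,o2-o1,rcond=None)[0]
    a,b=o1+s[0]*v1,o2+s[1]*v2; return (a+b)/2,np.linalg.norm(a-b)
def proj(c,P,T=None):
    T=c["extrinsics"] if T is None else T
    q=(np.array(P,float).reshape(-1,3)-T[:3,3])@T[:3,:3]
    return cv2.projectPoints(q,np.zeros(3),np.zeros(3),c["K"],np.array([c["k1"],0,0,0,0],float))[0].reshape(-1,2)
E
python3 - <<'E'
import cv2,numpy as np
t=cv2.imread("pics/top0.png");s=cv2.imread("pics/scene0.png")
def crop(i,x,y,w,h): return cv2.resize(i[y:y+h,x:x+w],(400,300),interpolation=cv2.INTER_CUBIC)
m=np.vstack([np.hstack([crop(t,210,135,80,60),crop(t,340,165,80,60)]),np.hstack([crop(s,350,160,80,60),crop(s,230,195,80,60)])])
m=cv2.convertScaleAbs(m,alpha=1.3)
cv2.imwrite("pics/crops.png",m)
E
```

```text
(no output)
```

View pics/crops.png

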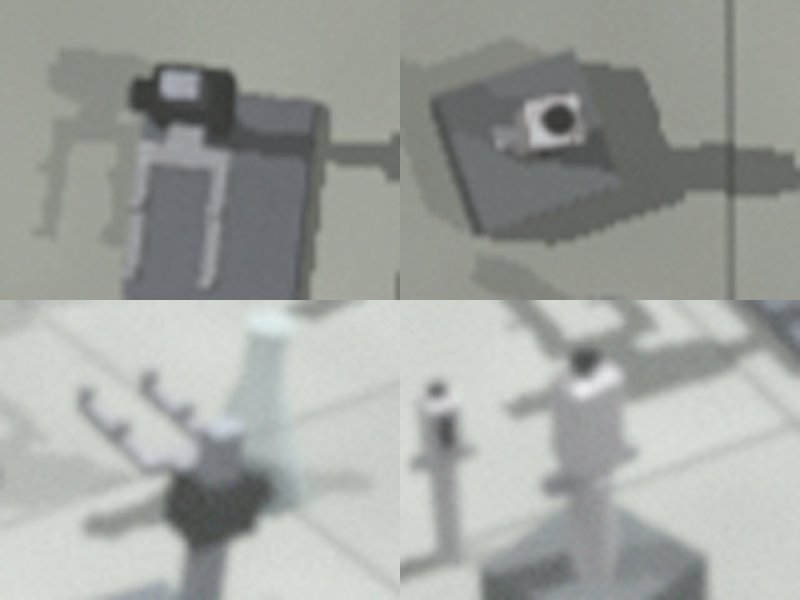

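Crops: the post top is at top (246,151.6) / scene (394.4,185.6); prong tips at top (236.6,192) and (251.6,192), scene (367,179) and (380,176). The button is at top (371.4,188.8) / scene (267,206.6); one lug end shows at top (361.6,192.6), lugs in the scene at (261,231.6) and (276,225).

```bash
python3 - <<'E'
from h import *
np.set_printoptions(precision=4,suppress=True)
t=load("top0.npz");s=load("scene0.npz")
def tri(a,b):
    o,v=ray(t,[a]);p,w=ray(s,[b]); return cross(o,v[0],p,w[0])
print("post",plane(t,[(246,151.6)],.21),plane(s,[(394.4,185.6)],.21),tri((246,151.6),(394.4,185.6)))
print("tips L/R",plane(t,[(236.6,192),(251.6,192)],.165))
print("tri",tri((236.6,192),(367,179)),tri((251.6,192),(380,176)),tri((236.6,192),(380,176)),tri((251.6,192),(367,179)))
print("button",plane(t,[(371.4,188.8)],.2),plane(s,[(267,206.6)],.2),tri((371.4,188.8),(267,206.6)))
print("lug",plane(t,[(361.6,192.6)],.13),plane(s,[(261,231.6),(276,225)],.126))
# block top contour in top (crop): corners
C=np.array([(432,98),(575,52),(620,180),(480,235)],float); C=np.c_[340+(C[:,0]-400)/5,165+C[:,1]/5]
P=plane(t,C,.06); print("block",P,P.mean(0))
print("bottle",plane(t,[(326,114)],.17),"flask",plane(t,[(186,214)],.13), "jars",plane(t,[(441,157),(430,259)],.06))
print("small disp",plane(t,[(382,228)],.13), "big stand post", plane(t,[(255,258)],.25))
E
python3 -c "
from workcell import optics
c=optics.camera('wrist');print(c['mount'],c['K'],c['k1'])"
```

```text
post [[0.6603 0.1848 0.21  ]] [[0.665  0.1877 0.21  ]] (array([0.6621, 0.1872, 0.2081]), np.float64(0.004909925291828699))
tips L/R [[0.5525 0.2166 0.165 ]
 [0.5528 0.174  0.165 ]]
tri (array([0.5451, 0.2051, 0.1611]), np.float64(0.028375464480878097)) (array([0.5645, 0.1901, 0.183 ]), np.float64(0.045138210432577444)) (array([0.5553, 0.2205, 0.1696]), np.float64(0.01118272510704722)) (array([0.5539, 0.1756, 0.173 ]), np.float64(0.006488889963099583))
button [[ 0.5609 -0.1606  0.2   ]] [[ 0.5645 -0.1571  0.2   ]] (array([ 0.5621, -0.1586,  0.1992]), np.float64(0.004809166874735578))
lug [[ 0.556  -0.1413  0.13  ]] [[ 0.5663 -0.1787  0.126 ]
 [ 0.5612 -0.1303  0.126 ]]
block [[ 0.5861 -0.1023  0.06  ]
 [ 0.6151 -0.1904  0.06  ]
 [ 0.5364 -0.2179  0.06  ]
 [ 0.5021 -0.1319  0.06  ]] [ 0.5599 -0.1606  0.06  ]
bottle [[ 0.777  -0.0355  0.17  ]] flask [[0.4902 0.3697 0.13  ]] jars [[ 0.6741 -0.3956  0.06  ]
 [ 0.3598 -0.3586  0.06  ]]
small disp [[ 0.4535 -0.2006  0.13  ]] big stand post [[0.3726 0.1507 0.25  ]]
[[-3.83541717e-04 -9.47859671e-01 -3.18687774e-01  8.16217587e-02]
 [ 9.99999894e-01 -2.81901330e-04 -3.65055655e-04  6.79447010e-04]
 [ 2.56183026e-04 -3.18687880e-01  9.47859678e-01 -1.41192706e-01]
 [ 0.00000000e+00  0.00000000e+00  0.00000000e+00  1.00000000e+00]] [[301.68417226   0.         319.64934273]
 [  0.         301.68417226 195.98695655]
 [  0.           0.           1.        ]] 0.006268698086839471
```

```bash
python3 -m handwheel '[{"tz":-0.013,"az":-2.5,"jaw":1},{"tz":-0.013,"az":-2.5,"jaw":1},{"tz":-0.013,"az":-2.5,"jaw":1},{"tz":-0.013,"az":-2.5,"jaw":1},{"tz":-0.013,"az":-2.5,"jaw":1},{"tz":-0.013,"az":-2.5,"jaw":1},{"tz":-0.013,"az":-2.5,"jaw":1},{"tz":-0.013,"az":-2.5,"jaw":1},{"tz":-0.013,"az":-2.5,"jaw":1},{"tz":-0.013,"az":-2.5,"jaw":1}]'
cat > obs.py <<'E'
from workcell import telemetry
import sys,numpy as np
from scipy.spatial.transform import Rotation as R
np.set_printoptions(precision=4,suppress=True)
o=telemetry.get_obs();print(o["time"],"q",o["q"],"p",o["ee_pos"],"rpy",o["tcp_rot"],"F",o["wrist_force"],"op",o["opening"],"g",o["grasp_force"])
if len(sys.argv)>=4:
    g=np.array([float(a) for a in sys.argv[1:4]]);M=R.from_euler("xyz",o["tcp_rot"],degrees=True)
    print("tool shift",M.inv().apply(g-o["ee_pos"]))
    if len(sys.argv)>4: print("turn",(M.inv()*R.from_euler("xyz",[180,0,float(sys.argv[4])],degrees=True)).as_rotvec(degrees=True))
E
python3 obs.py .555 -.155 .33 192
```

```text
0.15 q [76.5479  5.0059 10.046  95.0995  0.0009 89.9991] p [0.1279 0.5348 0.2307] rpy [-179.9405   -0.0009  166.5488] F [-0.2324  0.1261  0.3422] op 0.08552924500024423 g 0.0
tool shift [-0.5758 -0.5716 -0.0987]
turn [ -0.0583  -0.014  -25.4512]$[0]: bad value
```

```bash
python3 -m handwheel '[{"tx":0,"ty":0,"tz":-0.013,"ax":0,"ay":0,"az":-2.5,"jaw":1},{"tx":0,"ty":0,"tz":-0.013,"ax":0,"ay":0,"az":-2.5,"jaw":1},{"tx":0,"ty":0,"tz":-0.013,"ax":0,"ay":0,"az":-2.5,"jaw":1},{"tx":0,"ty":0,"tz":-0.013,"ax":0,"ay":0,"az":-2.5,"jaw":1},{"tx":0,"ty":0,"tz":-0.013,"ax":0,"ay":0,"az":-2.5,"jaw":1},{"tx":0,"ty":0,"tz":-0.013,"ax":0,"ay":0,"az":-2.5,"jaw":1},{"tx":0,"ty":0,"tz":-0.013,"ax":0,"ay":0,"az":-2.5,"jaw":1},{"tx":0,"ty":0,"tz":-0.013,"ax":0,"ay":0,"az":-2.5,"jaw":1},{"tx":0,"ty":0,"tz":-0.013,"ax":0,"ay":0,"az":-2.5,"jaw":1},{"tx":0,"ty":0,"tz":-0.013,"ax":0,"ay":0,"az":-2.5,"jaw":1}]'
python3 obs.py .555 -.155 .35 192
```

```text
time: 1.4
ee_pos: [0.128, 0.5349, 0.3614]
tcp_rot: [-180.0, -0.0, -168.4]
wrist_force: [-0.2, 0.2, 0.2]
opening: 0.0854
grasp_force: 0.0
1.4 q [ 76.5465  10.701   31.4959 110.826   -0.0007  64.9186] p [0.128  0.5349 0.3614] rpy [-179.9715   -0.0125 -168.3721] F [-0.2216  0.1671  0.2092] op 0.08539918808720799 g 0.0
tool shift [-0.2792 -0.7618  0.0117]
turn [-0.0284 -0.0126 -0.3721]
```

```bash
python3 -m handwheel '[{"tx":-0.0186,"ty":-0.0508,"tz":0,"ax":0,"ay":0,"az":0,"jaw":1},{"tx":-0.0186,"ty":-0.0508,"tz":0,"ax":0,"ay":0,"az":0,"jaw":1},{"tx":-0.0186,"ty":-0.0508,"tz":0,"ax":0,"ay":0,"az":0,"jaw":1},{"tx":-0.0186,"ty":-0.0508,"tz":0,"ax":0,"ay":0,"az":0,"jaw":1},{"tx":-0.0186,"ty":-0.0508,"tz":0,"ax":0,"ay":0,"az":0,"jaw":1},{"tx":-0.0186,"ty":-0.0508,"tz":0,"ax":0,"ay":0,"az":0,"jaw":1},{"tx":-0.0186,"ty":-0.0508,"tz":0,"ax":0,"ay":0,"az":0,"jaw":1},{"tx":-0.0186,"ty":-0.0508,"tz":0,"ax":0,"ay":0,"az":0,"jaw":1},{"tx":-0.0186,"ty":-0.0508,"tz":0,"ax":0,"ay":0,"az":0,"jaw":1},{"tx":-0.0186,"ty":-0.0508,"tz":0,"ax":0,"ay":0,"az":0,"jaw":1}]'
python3 obs.py .535 -.155 .35 192
```

```text
time: 2.65
ee_pos: [0.4125, 0.0727, 0.3612]
tcp_rot: [180.0, 0.0, -168.5]
wrist_force: [1.7, 0.6, 0.0]
opening: 0.0854
grasp_force: 0.0
2.65 q [  9.99    -7.5536  12.775  110.3161   0.006   -1.5509] p [0.4125 0.0727 0.3612] rpy [ 179.9944    0.0127 -168.4591] F [1.7058 0.625  0.0185] op 0.08542278033088047 g 0.0
tool shift [-0.0745 -0.2476  0.0112]
turn [ 0.0056  0.0127 -0.4591]
```

```bash
python3 -m handwheel '[{"tx":-0.015,"ty":-0.0495,"tz":0,"ax":0,"ay":0,"az":0,"jaw":1},{"tx":-0.015,"ty":-0.0495,"tz":0,"ax":0,"ay":0,"az":0,"jaw":1},{"tx":-0.015,"ty":-0.0495,"tz":0,"ax":0,"ay":0,"az":0,"jaw":1},{"tx":-0.015,"ty":-0.0495,"tz":0,"ax":0,"ay":0,"az":0,"jaw":1},{"tx":-0.015,"ty":-0.0495,"tz":0,"ax":0,"ay":0,"az":0,"jaw":1},{"tx":0,"ty":0,"tz":0,"ax":0,"ay":0,"az":0,"jaw":1},{"tx":0,"ty":0,"tz":0,"ax":0,"ay":0,"az":0,"jaw":1},{"tx":0,"ty":0,"tz":0,"ax":0,"ay":0,"az":0,"jaw":1},{"tx":0,"ty":0,"tz":0,"ax":0,"ay":0,"az":0,"jaw":1},{"tx":0,"ty":0,"tz":0,"ax":0,"ay":0,"az":0,"jaw":1}]' | head -3
cat > snap.py <<'E'
import sys,cv2,numpy as np
from workcell import telemetry,optics
from scipy.spatial.transform import Rotation as R
n=sys.argv[1];o=telemetry.get_obs();c=optics.camera("wrist")
T=np.eye(4);T[:3,:3]=R.from_euler("xyz",o["tcp_rot"],degrees=True).as_matrix();T[:3,3]=o["ee_pos"]
np.savez(n+".npz",color=c["color"],K=c["K"],k1=c["k1"],extrinsics=T@c["mount"])
cv2.imwrite(f"pics/{n}.png",c["color"][:,:,::-1]);print(o["ee_pos"],o["tcp_rot"])
E
python3 snap.py w1
```

```text
time: 3.9
ee_pos: [0.5347, -0.1525, 0.3618]
tcp_rot: [-180.0, 0.0, -168.4]
[ 0.53471206 -0.15247766  0.36175735] [-1.79979530e+02  3.95831813e-02 -1.68405339e+02]
```

View pics/w1.png

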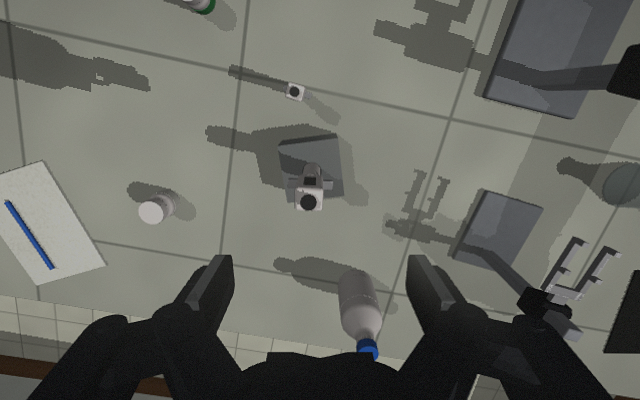

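The dispenser button is at (308,201), the lugs about at row 185, and the small stand's fork is at the lower right (585,265). Enlarge both.

Run:
```python
import cv2,numpy as np
i=cv2.imread("pics/w1.png")
a=cv2.resize(i[150:225,270:350],None,fx=5,fy=5,interpolation=cv2.INTER_CUBIC)
b=cv2.resize(i[225:345,510:630],(400,400),interpolation=cv2.INTER_CUBIC)
m=np.zeros((400,800,3),np.uint8);m[:375,:400]=a;m[:,400:]=b
cv2.imwrite("pics/w1c.png",cv2.convertScaleAbs(m,alpha=1.8))
```

```text
(no output)
```

View pics/w1c.png

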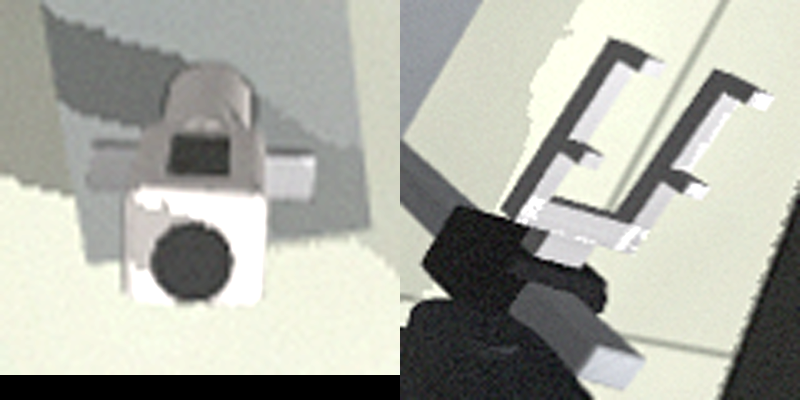

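Left: button at (308.2,202.4), lug ends at about (288,184.6) and (333,185.8). Right: stop tops at (584.4,244.2), (567,272.1), (618.6,254.4), (599.1,280.8) and post top at (573.6,335.4).

Run:
```python
from h import *
np.set_printoptions(precision=4,suppress=True)
w=load("w1.npz")
f=lambda x,y:(270+x/5,150+y/5)
print("button",plane(w,[(308.2,202.4)],.2))
L=plane(w,[f(90,173),f(315,179)],.13);d=L[0]-L[1];print("lugs",L,L.mean(0),np.linalg.norm(d),"yaw",np.degrees(np.arctan2(-d[0],d[1])))
C=plane(w,[f(133,190),f(267,193),f(265,303),f(127,300)],.19);print("handle top",C,C.mean(0)); 
for a,b in((0,1),(3,2)):
    d=C[a]-C[b];print(np.linalg.norm(d),np.degrees(np.arctan2(-d[0],d[1])))
g=lambda x,y:(510+(x-400)*.3,225+y*.3)
uv=[g(648,64),g(590,157),g(762,98),g(697,186)]
for h in(.15,.165,.18):
    S=plane(w,uv,h+.009);x=(S[1]-S[0]+S[3]-S[2])/2;y=(S[0]-S[2]+S[1]-S[3])/2
    print(h,"seat",S.mean(0),"dx",np.linalg.norm(x),"dy",np.linalg.norm(y),np.degrees(np.arctan2(x[1],x[0])),np.degrees(np.arctan2(-y[0],y[1])))
print("post",plane(w,[g(612,368)],.21))
```

```text
button [[ 0.5643 -0.1586  0.2   ]]
lugs [[ 0.5709 -0.1864  0.13  ]
 [ 0.5609 -0.1293  0.13  ]] [ 0.5659 -0.1578  0.13  ] 0.057999599039127346 yaw -170.0129777092807
handle top [[ 0.5542 -0.1737  0.19  ]
 [ 0.549  -0.1451  0.19  ]
 [ 0.5742 -0.1403  0.19  ]
 [ 0.5796 -0.1705  0.19  ]] [ 0.5642 -0.1574  0.19  ]
0.029081882212516466 -169.7619817624657
0.030696793845038418 -169.75567052419777
0.15 seat [0.5873 0.2181 0.159 ] dx 0.041853929965309164 dy 0.04829816318732907 -5.395818588493846 175.0271368909406
0.165 seat [0.5815 0.2013 0.174 ] dx 0.0400283331777442 dy 0.04619147997662075 -5.395818588493777 175.02713689094068
0.18 seat [0.5758 0.1844 0.189 ] dx 0.03820273639017914 dy 0.04408479676591241 -5.395818588493841 175.0271368909406
post [[0.6637 0.1865 0.21  ]]
```

```bash
python3 obs.py .5643 -.1582 .145 190.1
```

```text
3.95 q [-15.927   11.5795  32.5539 110.9417   0.0002 -27.5116] p [ 0.5347 -0.1526  0.3617] rpy [-179.9851    0.029  -168.4153] F [ 0.1227 -0.0056 -0.3887] op 0.08516958464168226 g 0.0
tool shift [-0.0277 -0.0114  0.2167]
turn [-0.0145  0.0292  1.4847]
```

```bash
python3 -m handwheel '[{"tx":-0.014,"ty":-0.0057,"tz":0.01,"ax":0,"ay":0,"az":0.75,"jaw":1},{"tx":-0.0137,"ty":-0.0057,"tz":0.02,"ax":0,"ay":0,"az":0.75,"jaw":1},{"tx":0,"ty":0,"tz":0.03,"ax":0,"ay":0,"az":0,"jaw":1},{"tx":0,"ty":0,"tz":0.03,"ax":0,"ay":0,"az":0,"jaw":1},{"tx":0,"ty":0,"tz":0.02,"ax":0,"ay":0,"az":0,"jaw":1},{"tx":0,"ty":0,"tz":0.01,"ax":0,"ay":0,"az":0,"jaw":1},{"tx":0,"ty":0,"tz":0,"ax":0,"ay":0,"az":0,"jaw":1},{"tx":0,"ty":0,"tz":0,"ax":0,"ay":0,"az":0,"jaw":1},{"tx":0,"ty":0,"tz":0,"ax":0,"ay":0,"az":0,"jaw":1},{"tx":0,"ty":0,"tz":0,"ax":0,"ay":0,"az":0,"jaw":1}]' | head -3
python3 snap.py w2; python3 obs.py .5643 -.1582 .145 190.1;python3 -c "
import cv2;i=cv2.imread('pics/w2.png');cv2.imwrite('pics/w2b.png',cv2.convertScaleAbs(i,alpha=1.7))"
```

```text
time: 5.2
ee_pos: [0.5645, -0.1589, 0.2418]
tcp_rot: [-180.0, 0.0, -170.0]
[ 0.56447721 -0.15891267  0.24178733] [-1.79980864e+02  4.08213638e-02 -1.69955204e+02]
5.25 q [-15.723   10.3253  17.1686  96.809   -0.0005 -25.7709] p [ 0.5644 -0.1589  0.2417] rpy [-179.9847    0.0307 -169.9521] F [ 0.8179 -0.8008  0.5378] op 0.08550032301620213 g 0.0
tool shift [0.     0.0007 0.0967]
turn [-0.0154  0.0307 -0.0521]
```

View pics/w2b.png

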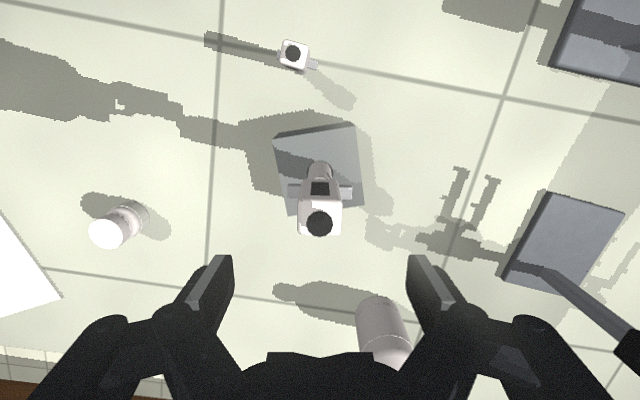

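The button is at (319.5,223), centred between the fingers (232 and 408) and square to them; descend and grip.

```bash
python3 -c "
from h import *
print(plane(load('w2.npz'),[(319.5,223)],.2))"
python3 -m handwheel '[{"tx":0,"ty":0,"tz":0.02,"ax":0,"ay":0,"az":0,"jaw":1},{"tx":0,"ty":0.0005,"tz":0.025,"ax":0,"ay":0,"az":0,"jaw":1},{"tx":0,"ty":0,"tz":0.025,"ax":0,"ay":0,"az":0,"jaw":1},{"tx":0,"ty":0,"tz":0.0165,"ax":0,"ay":0,"az":0,"jaw":1},{"tx":0,"ty":0,"tz":0.01,"ax":0,"ay":0,"az":0,"jaw":1},{"tx":0,"ty":0,"tz":0,"ax":0,"ay":0,"az":0,"jaw":1},{"tx":0,"ty":0,"tz":0,"ax":0,"ay":0,"az":0,"jaw":-0.4},{"tx":0,"ty":0,"tz":0,"ax":0,"ay":0,"az":0,"jaw":-0.6},{"tx":0,"ty":0,"tz":0,"ax":0,"ay":0,"az":0,"jaw":-1},{"tx":0,"ty":0,"tz":0,"ax":0,"ay":0,"az":0,"jaw":-1}]' 40
```

```text
[[ 0.56338978 -0.15883439  0.2       ]]
time: 6.5
ee_pos: [0.5645, -0.1585, 0.1454]
tcp_rot: [-180.0, 0.1, -170.0]
wrist_force: [-0.3, -0.9, 3.1]
opening: 0.0317
grasp_force: 39.9
```

```bash
python3 -m handwheel '[{"tx":0,"ty":0,"tz":-0.004,"ax":0,"ay":0,"az":0,"jaw":-1},{"tx":0,"ty":0,"tz":-0.01,"ax":0,"ay":0,"az":0,"jaw":-1},{"tx":0,"ty":0,"tz":-0.012,"ax":0,"ay":0,"az":0,"jaw":-1},{"tx":0,"ty":0,"tz":-0.014,"ax":0,"ay":0,"az":0,"jaw":-1},{"tx":0,"ty":0,"tz":-0.014,"ax":0,"ay":0,"az":0,"jaw":-1},{"tx":0,"ty":0,"tz":-0.014,"ax":0,"ay":0,"az":0,"jaw":-1},{"tx":0,"ty":0,"tz":-0.012,"ax":0,"ay":0,"az":0,"jaw":-1},{"tx":0,"ty":0,"tz":-0.01,"ax":0,"ay":0,"az":0,"jaw":-1},{"tx":0,"ty":0,"tz":0,"ax":0,"ay":0,"az":0,"jaw":-1},{"tx":0,"ty":0,"tz":0,"ax":0,"ay":0,"az":0,"jaw":-1}]' 40
python3 obs.py .495 .202 .235 174.8
```

```text
time: 7.75
ee_pos: [0.5641, -0.1583, 0.2343]
tcp_rot: [180.0, -0.0, -169.9]
wrist_force: [0.2, 0.4, -1.5]
opening: 0.0314
grasp_force: 39.8
7.75 q [-15.6771  10.1473  16.1395  96.0311  -0.0015 -25.7281] p [ 0.5641 -0.1583  0.2343] rpy [ 179.9845   -0.0357 -169.949 ] F [ 0.2233  0.3682 -1.4964] op 0.03142197129463136 g 39.794933795928955
tool shift [ 0.0052  0.3669 -0.0006]
turn [ 0.0107 -0.0375 15.251 ]
```

```bash
python3 -m handwheel '[{"tx":0,"ty":0,"tz":0,"ax":0,"ay":0,"az":5.25,"jaw":-1},{"tx":0,"ty":0,"tz":0,"ax":0,"ay":0,"az":10,"jaw":-1},{"tx":0.01,"ty":0.0255,"tz":0,"ax":0,"ay":0,"az":0,"jaw":-1},{"tx":0.0144,"ty":0.05,"tz":0,"ax":0,"ay":0,"az":0,"jaw":-1},{"tx":0.015,"ty":0.054,"tz":0,"ax":0,"ay":0,"az":0,"jaw":-1},{"tx":0.015,"ty":0.054,"tz":0,"ax":0,"ay":0,"az":0,"jaw":-1},{"tx":0.015,"ty":0.054,"tz":0,"ax":0,"ay":0,"az":0,"jaw":-1},{"tx":0.012,"ty":0.05,"tz":0,"ax":0,"ay":0,"az":0,"jaw":-1},{"tx":0.01,"ty":0.04,"tz":0,"ax":0,"ay":0,"az":0,"jaw":-1},{"tx":0.01,"ty":0.025,"tz":0,"ax":0,"ay":0,"az":0,"jaw":-1}]' 40
python3 snap.py w3; python3 -c "
import cv2;i=cv2.imread('pics/w3.png');cv2.imwrite('pics/w3b.png',cv2.convertScaleAbs(i,alpha=1.7))"
```

```text
time: 9.0
ee_pos: [0.4945, 0.2037, 0.234]
tcp_rot: [-180.0, -0.1, 174.9]
wrist_force: [1.1, -0.4, -1.6]
opening: 0.0315
grasp_force: 40.0
[0.49445749 0.20366227 0.23400579] [-1.79980431e+02 -5.63570465e-02  1.74885406e+02]
```

View pics/w3b.png

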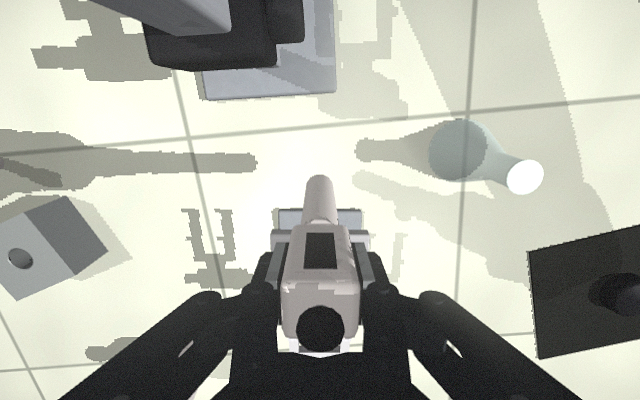

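Held square, lugs symmetric at (275–370,240); fork hidden behind the gripper. Go in over the fork along its axis.

```bash
python3 obs.py .578 .194 .234 174.8
```

```text
9.05 q [22.5595  3.0011  8.2916 95.3491  0.0767 27.6236] p [0.4937 0.2055 0.234 ] rpy [179.9591  -0.0874 174.9358] F [-1.6282  1.9619 -1.2363] op 0.0315173250171997 g 39.98028337955475
tool shift [-0.0849 -0.004  -0.0001]
turn [ 0.0407 -0.0875  0.1358]
```

```bash
python3 -m handwheel '[{"tx":0,"ty":-0.004,"tz":0,"ax":0,"ay":0,"az":0,"jaw":-1},{"tx":0,"ty":0,"tz":0,"ax":0,"ay":0,"az":0,"jaw":-1},{"tx":-0.01,"ty":0,"tz":0,"ax":0,"ay":0,"az":0,"jaw":-1},{"tx":-0.01,"ty":0,"tz":0,"ax":0,"ay":0,"az":0,"jaw":-1},{"tx":-0.01,"ty":0,"tz":0,"ax":0,"ay":0,"az":0,"jaw":-1},{"tx":0,"ty":0,"tz":0,"ax":0,"ay":0,"az":0,"jaw":-1},{"tx":0,"ty":0,"tz":0,"ax":0,"ay":0,"az":0,"jaw":-1},{"tx":0,"ty":0,"tz":0,"ax":0,"ay":0,"az":0,"jaw":-1},{"tx":0,"ty":0,"tz":0,"ax":0,"ay":0,"az":0,"jaw":-1},{"tx":0,"ty":0,"tz":0,"ax":0,"ay":0,"az":0,"jaw":-1}]' 40; python3 obs.py .578 .194 .234 174.8
python3 - <<'E'
from workcell import optics
import cv2,numpy as np
out=[]
for n,(x,y,w,h) in (("top",(215,140,80,60)),("scene",(340,150,80,60))):
    c=optics.camera(n);np.savez(n+"1.npz",**{k:c[k] for k in("color","K","k1","extrinsics")})
    out.append(cv2.resize(c["color"][y:y+h,x:x+w,::-1],(400,300),interpolation=cv2.INTER_CUBIC))
cv2.imwrite("pics/c2.png",cv2.convertScaleAbs(np.hstack(out),alpha=1.3))
E
```

```text
time: 10.3
ee_pos: [0.5246, 0.1952, 0.2349]
tcp_rot: [180.0, 0.0, 174.8]
wrist_force: [-0.6, -0.1, -0.6]
opening: 0.0319
grasp_force: 40.0
10.3 q [20.4117  6.4057 12.0267 95.6081  0.001  25.606 ] p [0.5246 0.1952 0.2349] rpy [179.9935   0.0112 174.8058] F [-0.6078 -0.0704 -0.6339] op 0.03194469179793879 g 40.02529263496399
tool shift [-0.0533  0.0036  0.0009]
turn [0.0065 0.0112 0.0058]
```

View pics/c2.png

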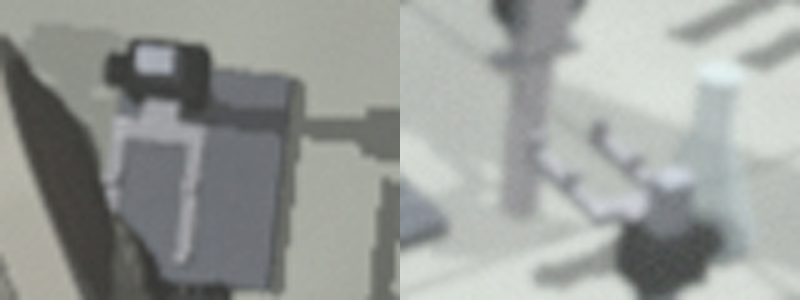

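Lugs in the scene at crop (492–578,52), barrel clear above/outside the prongs with its foot at (517,213); prong-tip stop tops at (537,137) and (600,128). Check the tips' position against the estimate and correct sideways.

Run:
```python
from h import *
np.set_printoptions(precision=4,suppress=True)
s=load("scene1.npz");t=load("top1.npz")
g=lambda x,y:(340+(x-400)/5,150+y/5)
for h in(.165,.171,.177):
    print(h,"tips",plane(s,[g(537,137),g(600,128)],h+.009),"post",plane(s,[g(674,175)],.21), "lug",plane(s,[g(535,48)],.2196)) 
k=lambda x,y:(215+x/5,140+y/5)
print("top tip right, left2ndstop,right 2nd stop, post",plane(t,[k(182,258),k(110,188),k(188,188)],.180),plane(t,[k(155,60)],.21))
c,s_=np.cos(np.radians(-5.2)),np.sin(np.radians(-5.2))
for n,p in (("tipL",(-20,22)),("tipR",(-20,-22)),("sL",(20,22)),("sR",(20,-22))):print(n,.578+(c*p[0]-s_*p[1])/1e3,.194+(s_*p[0]+c*p[1])/1e3)
```

```text
0.165 tips [[0.5499 0.184  0.174 ]
 [0.5606 0.2229 0.174 ]] post [[0.6632 0.1906 0.21  ]] lug [[0.5261 0.1956 0.2196]]
0.171 tips [[0.5572 0.178  0.18  ]
 [0.5678 0.2165 0.18  ]] post [[0.6632 0.1906 0.21  ]] lug [[0.5261 0.1956 0.2196]]
0.177 tips [[0.5645 0.1719 0.186 ]
 [0.5751 0.2102 0.186 ]] post [[0.6632 0.1906 0.21  ]] lug [[0.5261 0.1956 0.2196]]
top tip right, left2ndstop,right 2nd stop, post [[0.5526 0.1725 0.18  ]
 [0.5918 0.2136 0.18  ]
 [0.592  0.1697 0.18  ]] [[0.6592 0.1848 0.21  ]]
tipL 0.5600762287920317 0.21772210837350697
tipR 0.5560883952633294 0.17390319483440425
sL 0.5999116047366705 0.21409680516559576
sR 0.5959237712079682 0.17027789162649304
```

```bash
python3 -m handwheel '[{"tx":0,"ty":0.004,"tz":0,"ax":0,"ay":0,"az":0,"jaw":-1},{"tx":-0.005,"ty":0,"tz":0,"ax":0,"ay":0,"az":0,"jaw":-1},{"tx":-0.01,"ty":0,"tz":0,"ax":0,"ay":0,"az":0,"jaw":-1},{"tx":-0.01,"ty":0,"tz":0,"ax":0,"ay":0,"az":0,"jaw":-1},{"tx":-0.01,"ty":0,"tz":0,"ax":0,"ay":0,"az":0,"jaw":-1},{"tx":-0.01,"ty":0,"tz":0,"ax":0,"ay":0,"az":0,"jaw":-1},{"tx":-0.006,"ty":0,"tz":0,"ax":0,"ay":0,"az":0,"jaw":-1},{"tx":-0.002,"ty":0,"tz":0,"ax":0,"ay":0,"az":0,"jaw":-1},{"tx":0,"ty":0,"tz":0,"ax":0,"ay":0,"az":0,"jaw":-1},{"tx":0,"ty":0,"tz":0,"ax":0,"ay":0,"az":0,"jaw":-1}]' 40; python3 obs.py .578 .1943 .234 174.8;python3 obs.py;python3 obs.py
```

```text
time: 11.65
ee_pos: [0.5776, 0.1944, 0.2349]
tcp_rot: [180.0, 0.0, 174.8]
wrist_force: [-0.0, -1.1, -0.0]
opening: 0.0319
grasp_force: 40.0
11.65 q [18.5998 13.5272 20.1609 96.6279  0.0021 23.7941] p [0.5776 0.1944 0.2349] rpy [179.9957   0.0044 174.8058] F [-0.0306 -1.1201 -0.0156] op 0.03189254417734055 g 40.027504563331604
tool shift [-0.0004 -0.0001  0.0009]
turn [0.0043 0.0044 0.0058]
11.65 q [18.5998 13.5272 20.1609 96.6279  0.0021 23.7941] p [0.5776 0.1944 0.2349] rpy [179.9957   0.0044 174.8058] F [-0.0306 -1.1201 -0.0156] op 0.03189254417734055 g 40.027504563331604
11.65 q [18.5998 13.5272 20.1609 96.6279  0.0021 23.7941] p [0.5776 0.1944 0.2349] rpy [179.9957   0.0044 174.8058] F [-0.0306 -1.1201 -0.0156] op 0.03189254417734055 g 40.027504563331604
```

```bash
python3 -m handwheel '[{"tx":0,"ty":0,"tz":0.003,"ax":0,"ay":0,"az":0,"jaw":-1},{"tx":0,"ty":0,"tz":0.005,"ax":0,"ay":0,"az":0,"jaw":-1},{"tx":0,"ty":0,"tz":0.006,"ax":0,"ay":0,"az":0,"jaw":-1},{"tx":0,"ty":0,"tz":0.006,"ax":0,"ay":0,"az":0,"jaw":-1},{"tx":0,"ty":0,"tz":0.005,"ax":0,"ay":0,"az":0,"jaw":-1},{"tx":0,"ty":0,"tz":0.004,"ax":0,"ay":0,"az":0,"jaw":-1},{"tx":0,"ty":0,"tz":0.003,"ax":0,"ay":0,"az":0,"jaw":-1},{"tx":0,"ty":0,"tz":0,"ax":0,"ay":0,"az":0,"jaw":-1},{"tx":0,"ty":0,"tz":0,"ax":0,"ay":0,"az":0,"jaw":-1},{"tx":0,"ty":0,"tz":0,"ax":0,"ay":0,"az":0,"jaw":-1}]' 40
cat > fz.py <<'E'
from workcell import telemetry,optics
import numpy as np
F=[]
for _ in range(5): optics.camera("top");F.append(telemetry.get_obs()["wrist_force"])
F=np.array(F);o=telemetry.get_obs();print(o["time"],"F",F.mean(0).round(2),"sd",F.std(0).round(2),"p",o["ee_pos"].round(4),"g",o["grasp_force"],"op",o["opening"])
E
python3 fz.py
```

```text
time: 12.9
ee_pos: [0.5779, 0.1944, 0.203]
tcp_rot: [180.0, 0.0, 174.8]
wrist_force: [0.7, -1.0, -1.9]
opening: 0.0316
grasp_force: 40.0
13.15 F [ 0.17  0.14 -1.25] sd [0.31 0.14 0.33] p [0.5779 0.1943 0.2028] g 40.02701997756958 op 0.031566157874356765
```

```bash
python3 -m handwheel '[{"tx":0,"ty":0,"tz":0.001,"ax":0,"ay":0,"az":0,"jaw":-1},{"tx":0,"ty":0,"tz":0.001,"ax":0,"ay":0,"az":0,"jaw":-1},{"tx":0,"ty":0,"tz":0.001,"ax":0,"ay":0,"az":0,"jaw":-1},{"tx":0,"ty":0,"tz":0.001,"ax":0,"ay":0,"az":0,"jaw":-1},{"tx":0,"ty":0,"tz":0.001,"ax":0,"ay":0,"az":0,"jaw":-1},{"tx":0,"ty":0,"tz":0.001,"ax":0,"ay":0,"az":0,"jaw":-1},{"tx":0,"ty":0,"tz":0.001,"ax":0,"ay":0,"az":0,"jaw":-1},{"tx":0,"ty":0,"tz":0.001,"ax":0,"ay":0,"az":0,"jaw":-1},{"tx":0,"ty":0,"tz":0.001,"ax":0,"ay":0,"az":0,"jaw":-1},{"tx":0,"ty":0,"tz":0.001,"ax":0,"ay":0,"az":0,"jaw":-1}]' 40 >/dev/null; python3 fz.py
```

```text
14.65 F [-0.44 -0.28  0.63] sd [0.51 0.47 0.58] p [0.5778 0.1943 0.1929] g 40.213503241539 op 0.03155587033616771
```

Contact felt at lug height ≈ 0.171 m, as seen. Tug further.

```bash
python3 -m handwheel '[{"tx":0,"ty":0,"tz":0.001,"ax":0,"ay":0,"az":0,"jaw":-1},{"tx":0,"ty":0,"tz":0.001,"ax":0,"ay":0,"az":0,"jaw":-1},{"tx":0,"ty":0,"tz":0.001,"ax":0,"ay":0,"az":0,"jaw":-1},{"tx":0,"ty":0,"tz":0.001,"ax":0,"ay":0,"az":0,"jaw":-1},{"tx":0,"ty":0,"tz":0.001,"ax":0,"ay":0,"az":0,"jaw":-1},{"tx":0,"ty":0,"tz":0.001,"ax":0,"ay":0,"az":0,"jaw":-1},{"tx":0,"ty":0,"tz":0,"ax":0,"ay":0,"az":0,"jaw":-1},{"tx":0,"ty":0,"tz":0,"ax":0,"ay":0,"az":0,"jaw":-1},{"tx":0,"ty":0,"tz":0,"ax":0,"ay":0,"az":0,"jaw":-1},{"tx":0,"ty":0,"tz":0,"ax":0,"ay":0,"az":0,"jaw":-1}]' 40 >/dev/null; python3 fz.py
```

```text
16.15 F [-1.61 -1.12  5.79] sd [0.77 0.47 0.51] p [0.5779 0.1943 0.1872] g 40.80930411815643 op 0.03181232355814601
```

```bash
python3 -m handwheel '[{"tx":0,"ty":0,"tz":0.001,"ax":0,"ay":0,"az":0,"jaw":-1},{"tx":0,"ty":0,"tz":0,"ax":0,"ay":0,"az":0,"jaw":-1},{"tx":0,"ty":0,"tz":0,"ax":0,"ay":0,"az":0,"jaw":-1},{"tx":0,"ty":0,"tz":0,"ax":0,"ay":0,"az":0,"jaw":-1},{"tx":0,"ty":0,"tz":0,"ax":0,"ay":0,"az":0,"jaw":-1},{"tx":0,"ty":0,"tz":0,"ax":0,"ay":0,"az":0,"jaw":-1},{"tx":0,"ty":0,"tz":0,"ax":0,"ay":0,"az":0,"jaw":-1},{"tx":0,"ty":0,"tz":0,"ax":0,"ay":0,"az":0,"jaw":-1},{"tx":0,"ty":0,"tz":0,"ax":0,"ay":0,"az":0,"jaw":-1},{"tx":0,"ty":0,"tz":0,"ax":0,"ay":0,"az":0,"jaw":-1}]' 40 >/dev/null; python3 fz.py
```

```text
17.65 F [-1.87 -1.21  6.5 ] sd [0.53 0.33 0.64] p [0.5779 0.1943 0.1863] g 40.909876227378845 op 0.03139512386285061
```

```bash
python3 -m handwheel '[{"tx":0,"ty":0,"tz":-0.001,"ax":0,"ay":0,"az":0,"jaw":-1},{"tx":0,"ty":0,"tz":-0.001,"ax":0,"ay":0,"az":0,"jaw":-1},{"tx":0,"ty":0,"tz":-0.001,"ax":0,"ay":0,"az":0,"jaw":-1},{"tx":0,"ty":0,"tz":-0.001,"ax":0,"ay":0,"az":0,"jaw":-1},{"tx":0,"ty":0,"tz":-0.001,"ax":0,"ay":0,"az":0,"jaw":-1},{"tx":0,"ty":0,"tz":-0.001,"ax":0,"ay":0,"az":0,"jaw":-1},{"tx":0,"ty":0,"tz":-0.001,"ax":0,"ay":0,"az":0,"jaw":-1},{"tx":0,"ty":0,"tz":0,"ax":0,"ay":0,"az":0,"jaw":-1},{"tx":0,"ty":0,"tz":0,"ax":0,"ay":0,"az":0,"jaw":-1},{"tx":0,"ty":0,"tz":0,"ax":0,"ay":0,"az":0,"jaw":-1}]' 40 >/dev/null; python3 fz.py
```

```text
19.15 F [-0.02 -0.4   0.51] sd [0.56 0.37 0.17] p [0.5779 0.1943 0.1928] g 40.23968696594238 op 0.03190608783761916
```

```bash
python3 -m handwheel '[{"tx":0,"ty":0,"tz":-0.0005,"ax":0,"ay":0,"az":0,"jaw":-1},{"tx":0,"ty":0,"tz":0,"ax":0,"ay":0,"az":0,"jaw":-0.25},{"tx":0,"ty":0,"tz":0,"ax":0,"ay":0,"az":0,"jaw":-0.2},{"tx":0,"ty":0,"tz":0,"ax":0,"ay":0,"az":0,"jaw":-0.15},{"tx":0,"ty":0,"tz":0,"ax":0,"ay":0,"az":0,"jaw":0},{"tx":0,"ty":0,"tz":0,"ax":0,"ay":0,"az":0,"jaw":0.3},{"tx":0,"ty":0,"tz":0,"ax":0,"ay":0,"az":0,"jaw":0.5},{"tx":0,"ty":0,"tz":0,"ax":0,"ay":0,"az":0,"jaw":0.5},{"tx":0,"ty":0,"tz":0,"ax":0,"ay":0,"az":0,"jaw":0.5},{"tx":0,"ty":0,"tz":0,"ax":0,"ay":0,"az":0,"jaw":0.5}]' 20; python3 snap.py w4; python3 -c "
import cv2;i=cv2.imread('pics/w4.png');cv2.imwrite('pics/w4b.png',cv2.convertScaleAbs(i,alpha=1.7))"
```

```text
time: 20.4
ee_pos: [0.5778, 0.1943, 0.1933]
tcp_rot: [180.0, 0.0, 174.8]
wrist_force: [0.1, 0.1, 0.1]
opening: 0.0639
grasp_force: 0.0
[0.57783856 0.19434653 0.19327904] [1.79999557e+02 1.08668507e-03 1.74799603e+02]
```

View pics/w4b.png

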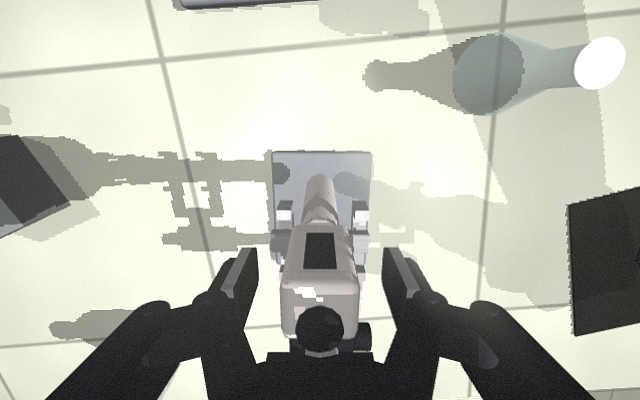

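The dispenser hangs upright with its lugs (row 243, columns 275–368) on both prongs between the stops; the fingers (245, 395) are clear. Retreat straight up.

```bash
python3 -m handwheel '[{"tx":0,"ty":0,"tz":-0.005,"ax":0,"ay":0,"az":0,"jaw":0.5},{"tx":0,"ty":0,"tz":-0.01,"ax":0,"ay":0,"az":0,"jaw":0.5},{"tx":0,"ty":0,"tz":-0.015,"ax":0,"ay":0,"az":0,"jaw":0.5},{"tx":0,"ty":0,"tz":-0.02,"ax":0,"ay":0,"az":0,"jaw":0.5},{"tx":0,"ty":0,"tz":-0.02,"ax":0,"ay":0,"az":0,"jaw":0.5},{"tx":0,"ty":0,"tz":-0.02,"ax":0,"ay":0,"az":0,"jaw":0.5},{"tx":0,"ty":0,"tz":-0.02,"ax":0,"ay":0,"az":0,"jaw":0.5},{"tx":0,"ty":0,"tz":-0.01,"ax":0,"ay":0,"az":0,"jaw":0.5},{"tx":0,"ty":0,"tz":0,"ax":0,"ay":0,"az":0,"jaw":0.5},{"tx":0,"ty":0,"tz":0,"ax":0,"ay":0,"az":0,"jaw":0.5}]'; python3 snap.py w5; python3 -c "
import cv2;i=cv2.imread('pics/w5.png');cv2.imwrite('pics/w5b.png',cv2.convertScaleAbs(i,alpha=1.7))"
```

```text
time: 21.7
ee_pos: [0.5778, 0.1943, 0.3126]
tcp_rot: [-180.0, -0.0, 174.8]
wrist_force: [-0.1, -0.9, -0.2]
opening: 0.0638
grasp_force: 0.0
[0.57780645 0.19430244 0.31258383] [-1.79978114e+02 -4.67979301e-02  1.74793283e+02]
```

View pics/w5b.png

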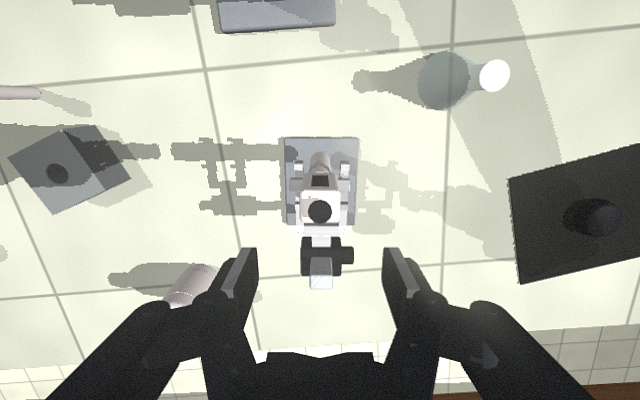

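Dispenser hangs in the fork: button (319.5,211), front stops (299,169) and (344,170), post top (321,278). Quick position check, then hand in.

Run:
```python
from h import *
w=load("w5.npz")
b=plane(w,[(319.5,211)],.248)[0];p=plane(w,[(321,278)],.21)[0];s=plane(w,[(299,169),(344,170)],.179).mean(0)
u=(p-b)[:2];a=np.radians(-5.2);x=np.array([np.cos(a),np.sin(a)]);y=np.array([-x[1],x[0]])
print("button",b,"post",p,"lug x,y from post:",85-(u@x)*1e3,-(u@y)*1e3,"front stop x rel lug (expect -20):",(s-b)[:2]@x*1e3,(s-b)[:2]@y*1e3)
```

```text
button [0.57703443 0.19476936 0.248     ] post [0.65906133 0.18862252 0.21      ] lug x,y from post: 2.7535822722308723 -1.3127689092925985 front stop x rel lug (expect -20): -14.526559007451958 1.8149791049466797
```

```bash
python3 -c "
from workcell import workorder
print(workorder.job_done())"
```

```text
the job is handed in; nothing more can be done
None
```

The dispenser is hanging upright in the smaller stand's fork, tugged down at about 6.5 N for over a second before I let go, and the job was handed in at about 22 s; no verdict was returned.

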